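# Dip the tin dispenser and set its stock marker

## Task

Take the orange-handled dip rod out of its stand and lower it gently by hand, without dropping it, through the hole in the tin dispenser's lid until its tip rests on the tins inside; leave it standing there. Then slide the red marker on the stock scale so that it shows how many millimetres the rod's tip is below the top of the lid. Do not press hard on the tins, and leave the loose tins and the jar as they are.

Things in the scene. Friction and masses are not known exactly. Their poses are not given: they have to be found in the camera images.
- rod: Dip rod, loose, 0.14 to 0.28 kg: plain round steel rod of 14 mm diameter with a ball-shaped tip, 175 mm long overall; its top 40 mm (135 to 175 mm above the tip) is an orange cylindrical handle of 22 mm diameter. Origin at the very tip (lower end), z along the rod to the handle. Starts upright in the stand
- rod_tip (a point): The very lower end of the rod's tip
- rod_grip (a point): The middle of the rod's orange handle, 157 mm above its tip, on its axis
- stand: Fixed brown wooden block 70 x 70 x 62 mm with a blind hole of 15.8 mm diameter, 54 mm deep, in the middle of its top, which holds the rod; origin at the centre of its underside, z up. To come free the rod must be raised 54 mm or more
- dispenser: Fixed green tin dispenser with a white lid, a closed column 110 x 110 mm and 145 mm high; origin at the centre of its underside, z up. A vertical guide hole of 16.5 mm diameter with a 3 mm chamfered edge, framed by a thin black 34 mm square, runs through the middle of the lid block, which is 50 mm thick; below it is the hollow with the tins. How far down the top of the tins is, cannot be seen: 55 to 100 mm below the top of the lid
- mouth (a point): Centre of the guide hole in the plane of the lid's top, 145 mm above the table; z up
- stack: The hidden stack of tins inside the dispenser (its origin is at the centre of the dispenser's underside and says nothing of how high the stack is). Its level steel top, 72 mm in diameter, lies 55 to 100 mm below the lid's top. The stack stands on a spring: its top hardly gives under the rod's own weight, and beyond that it gives about 1 mm for every 4 N. Pressing on it with more than 20 N would dent the tins
- scale: Fixed stock scale: aluminium plate 110 x 180 x 12 mm lying on the table, origin at the centre of its underside, z up. On its white strip 13 tick marks run along its y axis, 10 mm apart, from 0 to 120 mm (the marks for 0, 50 and 100 are longer and red). The marker slides along the scale's own y axis
- scale_zero (a point): The zero mark of the scale, on the plate's top, at y = -60 mm in the scale's frame; the scale counts along the scale's +y
- marker (a joint): Reading of the red marker, in m: 0 at the zero mark, growing along the scale's +y, up to 0.12 (120 mm). It starts at 0 to 0.03. It slides with about 2 N of friction and stays where it is left
- marker_grip (a point): Grip point of the red marker, 50 mm above the table, 10 mm below the top of its upright tab; the tab is 16 mm wide along the scale's y, 36 mm long along the scale's x, and stands from 22 to 60 mm above the table, centred on this point. The marker's black pointer line is at the same y of the scale as this point
- tin_a: Bystander: loose upright tin with a red label, 70 mm in diameter, 90 mm high; origin at the centre of its underside
- tin_b: Bystander: loose upright flat tin with a blue label, 74 mm in diameter, 60 mm high; origin at the centre of its underside
- jar: Bystander: loose upright jar with a yellow cap, 68 mm in diameter, 100 mm high; origin at the centre of its underside

How it is judged:
By the outcome, as a careful person would: the job done as asked, in the order asked, and still so for the second after the job is handed in, with the robot touching nothing.
It also fails if it takes over 59 s, if anything falls off the work surface, if the arm or the gripper's body presses on something with over 40 N, if the wrist force passes 120 N, or if a joint passes its speed limit or range.

## Robot

A 6-joint arm with a two-finger parallel gripper is mounted at the origin on the work surface. World frame = base frame: x ahead of the robot, y to its left, z up, the work surface at z = 0. Lengths are in m, angles in rad, forces in N, time in s.
With the tool pointing down it reaches from about 0.35 to 0.725 m from the base axis. Payload 4.3 kg.
Tool frame: the origin (TCP) lies midway between the tips of the shut fingers; the grasp point (between the pads) lies 19 mm behind it; z points along the fingers, y is the direction in which the jaws open and shut (so a half turn about z gives the same grasp; the last joint's range is limited). The gripper opens to 85 mm and grips with 20 to 120 N. Pads are 22 mm wide; open, the fingers measure 114 mm over their backs; the gripper's body (76 mm by 85 mm) begins 54 mm behind the grasp point. The pads swing forward as they close: fully open they stand 13 mm farther back than shut.
Start: joints at [-1.426, 0.377, 0.081, 1.274, 0, 1.46], TCP at [0.145, -0.556, 0.231] pointing down, gripper open.
Joint ranges: [-2.72, 2.72], [-0.84, 1.66], [-1.02, 1.22], [-1.77, 2.12], [-1.37, 1.28], [-3.14, 3.14]. Speed limits (rad/s): [2.57, 2.57, 3.14, 3.14, 3.14, 3.14].

## Interface

Orientations are given as a unit quaternion [w, x, y, z].
In Python, from cell import env gives the robot as it stands.
- The arm moves only by the shell command python3 -m pendant 'ROWS' [FORCE]. ROWS is JSON, one flat list of numbers, 7 for each row, row after row: the finger opening in mm, from 0 to 85.4, then the shift along the tool's x, y, z in mm, then the turn, a rotation vector about the tool's x, y, z in rad. A call has 1 to 10 rows; each row is the pose to reach, as a shift and turn from the pose commanded when the call began, along the tool's axes at that moment; what a row does not reach only later rows make up. A row lasts 1/10 s, in which the tool goes at most 50 mm and 8.59 degrees, less where a joint would pass 70% of its speed; a pose out of reach is approached as far as the arm can. A call with a gripper value outside its range is refused whole. The fingers move at their own pace and stop on an object; FORCE is the grip in N (left out, the last holds). Time passes only in rows, so rows that repeat a pose let the fingers close. It gives the time, the measured TCP pose, the force and the opening at its end, in the units of the state.
- env.observe(): the state, without advancing time (a new reading comes with each control period).
- env.camera(name): name is "scene" or "top" or "wrist"; returns a dict with "image" (480x640x3 uint8, red, green, blue), "K" (3x3 intrinsics, pixels), "rvec" (rotation vector, rad) and "tvec" (3), from world to camera coordinates, as OpenCV has them. Camera axes: x right, y down, z forward; pixel columns grow to the right and rows downward; lengths in m; the calibration is good to about 2 mm. A picture is of the moment at which its call begins. There is no depth.
- env.close_job(): hands the job in, once; it reports no verdict.
Trained networks look in a picture, given as the dict that the camera call returned (one of the last four; its "shot" number tells which), for a name from the list of things; names that differ only in an ending like _2 or _b are one class to them, and where a whole thing is asked for, a point or a joint stands for the part that bears it (a point fixed in the world has none). Each returns a list of dicts, best first, with "p" (0 to 1); they miss things now and then, are a little off and sometimes report something else, mostly with a low value. They report only what shows in the picture. A call takes as long as a camera call.
- env.spot_in(picture, target): "extent" ([left, top, right, bottom] in pixels, round what is visible of it).
- env.regions_of(picture, target): "region" (480x640 bool, what is visible of it) and "extent" ([left, top, right, bottom] in pixels, round what is visible of it).
The state is a dict: "clock": time; "q": joint angles; "qvel": joint speeds; "joint_torque": joint torques, N m; "tool_pos": TCP position; "tcp_rot": TCP orientation; "contact_force": force on the tool from outside, world axes, zero at the start; "moment": the same for the moment, N m; "finger_gap": opening from 0.0 (shut) to 1.0 (fully open).
Only numpy, scipy, OpenCV 4.12 (cv2) and the standard library are available. Lean on these libraries where they do the work, as an engineer would, in place of code of your own. Each camera call takes 0.05 s, during which the arm holds its last target. There are 200 camera calls.

## Working session

There is one attempt and no reset: what is moved stays moved. The work goes in short steps, Python scripts to look and compute and a shell command to move; the robot and the scene stay as the last step left them, time stands still between calls to the robot, and variables do not carry over. Pictures are saved under pics/ and viewed, about 8 in all and at most 12, crops included, and the job is handed in when it is done.

```bash
mkdir -p pics; ls; cat > h.py <<'E'
import numpy as np, cv2
from scipy.spatial.transform import Rotation as Rn
from cell import env
def cam(n,f=None):
    p=env.camera(n)
    if f: cv2.imwrite('pics/'+f,p['image'][:,:,::-1])
    return p
def ray(p,uv,z):
    K=np.array(p['K'],float);R=cv2.Rodrigues(np.array(p['rvec'],float))[0];t=np.array(p['tvec'],float).ravel()
    c=-R.T@t; d=R.T@np.linalg.inv(K)@np.array([uv[0],uv[1],1.]); return c+d*(z-c[2])/d[2]
def proj(p,X):
    return cv2.projectPoints(np.array(X,float).reshape(-1,3),np.array(p['rvec'],float),np.array(p['tvec'],float),np.array(p['K'],float),None)[0].reshape(-1,2)
def rot(s):
    w,x,y,z=s['tcp_rot'];return Rn.from_quat([x,y,z,w]).as_matrix()
E
python3 - <<'E'
from h import *
s=env.observe();print(s['tool_pos'],s['tcp_rot'],s['clock']);print(rot(s).round(3))
p=cam('top','top1.png')
for n in ['rod','stand','dispenser','scale','marker','tin_a','tin_b','jar']:
    r=env.spot_in(p,n); print(n,[(np.round(a['extent'],1).tolist(),round(a['p'],2)) for a in r[:3]])
q=cam('scene','scene1.png')
for n in ['rod','stand','dispenser','scale','marker']:
    r=env.spot_in(q,n); print(n,[(np.round(a['extent'],1).tolist(),round(a['p'],2)) for a in r[:3]])
E
```

```text
pics
[ 0.14483874 -0.5557877   0.23035749] [-1.01462861e-03  9.91895224e-01  1.27054459e-01 -1.78911701e-05] 0.0
[[ 0.968  0.252 -0.   ]
 [ 0.252 -0.968  0.002]
 [ 0.    -0.002 -1.   ]]
rod [([175.1, 238.0, 191.9, 252.3], 0.49)]
stand [([168.1, 234.1, 209.8, 264.6], 0.63)]
dispenser [([269.2, 208.4, 332.5, 274.3], 0.65), ([384.2, 225.2, 469.4, 285.5], 0.22)]
scale [([385.6, 228.8, 471.3, 285.9], 0.83), ([172.5, 242.5, 193.9, 255.6], 0.75)]
marker [([445.9, 237.2, 463.0, 262.6], 0.69)]
tin_a [([317.0, 308.1, 348.2, 346.0], 0.64), ([365.5, 146.5, 393.2, 178.1], 0.58), ([239.1, 152.6, 273.6, 186.5], 0.56)]
tin_b [([317.0, 308.1, 348.2, 346.0], 0.64), ([365.5, 146.5, 393.2, 178.1], 0.58), ([239.1, 152.6, 273.6, 186.5], 0.56)]
jar []
rod [([445.1, 306.3, 476.7, 367.4], 0.82)]
stand [([415.8, 341.0, 480.7, 413.1], 0.95), ([237.2, 195.8, 258.6, 219.9], 0.42)]
dispenser [([293.8, 224.7, 382.5, 336.2], 0.86)]
scale [([232.9, 201.3, 306.7, 259.8], 0.92)]
marker [([240.0, 198.7, 264.6, 221.5], 0.61), ([186.0, 249.9, 225.5, 307.0], 0.21)]
```

View pics/top1.png

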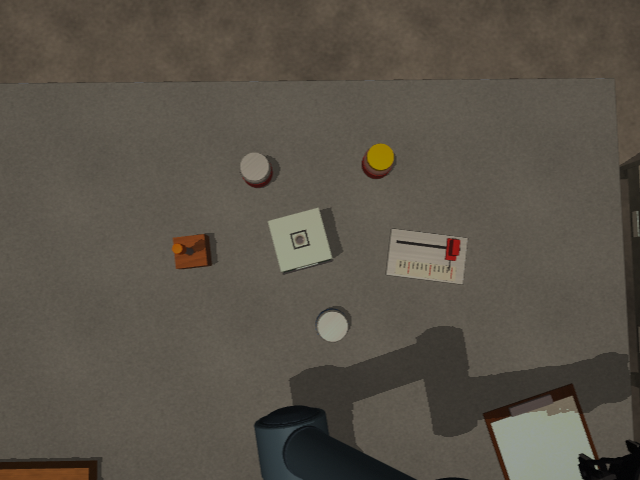

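View pics/scene1.png

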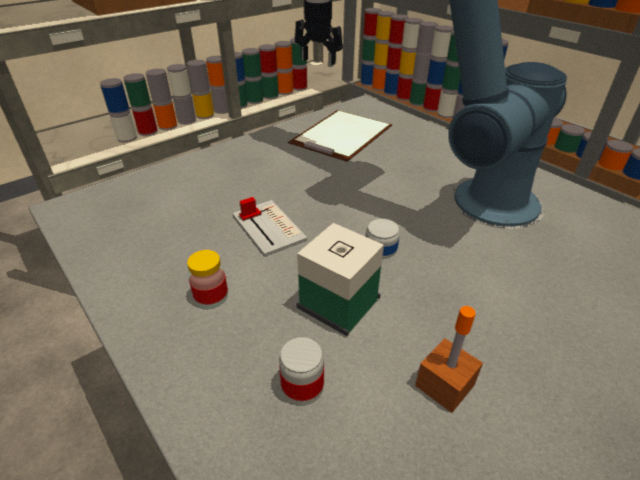

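The top view shows the rod handle near (178,248), the hole at (300,239) and the marker at (453,249). The scene view agrees.

```bash
python3 - <<'E'
from h import *
p=cam('top');q=cam('scene')
def hole(p,z0=0.145):
    pass
print('rod top z.183',ray(p,(178,248),.183), ray(q,(466,313),.183),'grip scene z.165',ray(q,(464.5,321),.165))
print('mouth',ray(p,(300,239),.145),ray(q,(341,248.5),.145))
print('marker top z.06',ray(p,(453,246),.06))
st=np.array([ray(p,u,.062)[:2] for u in [(174,236),(206,235),(210,266),(176,269)]]);print('stand',st.round(3).tolist(),st.mean(0))
sc=np.array([ray(p,u,.012)[:2] for u in [(391,229),(467,237),(463,284),(387,276)]]);print('scale',sc.round(4).tolist(),sc.mean(0))
print('ticks end', ray(p,(452,270),.012),ray(p,(400,265),.012))
for n,u,z in [('tina',(255,166),.09),('jar',(380,156),.1),('tinb',(333,325),.06)]: print(n,ray(p,u,z))
for n,pp in (('top',p),('scene',q)):
  for t,c in [('rod',(0,)),]:
    r=env.regions_of(pp,t)
    if r:
      m=r[0]['region'];ys,xs=np.nonzero(m);print(n,t,xs.mean(),ys.mean(),r[0]['extent'])
# orange handle via color
im=cv2.cvtColor(p['image'],cv2.COLOR_RGB2HSV); m=cv2.inRange(im,(8,200,170),(20,255,255));m[:,:160]=0;m[:,215:]=0;m[:225]=0;m[280:]=0;ys,xs=np.nonzero(m);print(len(xs),xs.mean(),ys.mean(),xs.min(),xs.max())
E
```

```text
rod top z.183 [0.54028079 0.25740365 0.183     ] [0.54464789 0.26026826 0.183     ] grip scene z.165 [0.54262549 0.26070666 0.165     ]
mouth [0.55818201 0.01253125 0.145     ] [0.55655183 0.01298912 0.145     ]
marker top z.06 [ 0.54434895 -0.32862314  0.06      ]
stand [[0.574, 0.295], [0.576, 0.224], [0.506, 0.215], [0.501, 0.29]] [0.53911672 0.25592726]
scale [[0.5884, -0.1972], [0.5676, -0.3742], [0.4586, -0.3613], [0.4793, -0.1854]] [ 0.52345946 -0.27951123]
ticks end [ 0.49125102 -0.33674803  0.012     ] [ 0.5043431  -0.21618031  0.012     ]
tina [0.72456992 0.11108002 0.09      ]
jar [ 0.74183524 -0.1639961   0.1       ]
tinb [ 0.372436   -0.05688001  0.06      ]
top rod 181.9625 249.0875 [174.4, 239.6, 191.6, 253.7]
scene rod 460.12083333333334 333.33472222222224 [442.9, 305.9, 474.8, 366.8]<stdin>:18: RuntimeWarning: Mean of empty slice.
  ret = ret.dtype.type(ret / rcount)
Traceback (most recent call last):
ValueError: zero-size array to reduction operation minimum which has no identity
```

```bash
cat >> h.py <<'E'
def to(x,y,z,yaw=None):
    """rows numbers (mm, rad) from current measured pose to a tool-down pose"""
    s=env.observe();R=rot(s);d=R.T@(np.array([x,y,z])-s['tool_pos'])*1000
    rv=np.zeros(3)
    if yaw is not None:
        c,n=np.cos(yaw),np.sin(yaw);Rd=np.array([[c,n,0],[n,-c,0],[0,0,-1]]);rv=Rn.from_matrix(R.T@Rd).as_rotvec()
    print('shift',d.round(1),'turn',rv.round(3),'yaw',round(np.arctan2(R[1,0],R[0,0]),3))
E
python3 -m pendant '[85,378,-321,0,0,0,-1.49, 85,378,-321,0,0,0,-1.49, 85,378,-321,0,0,0,-1.49, 85,378,-321,0,0,0,-1.49, 85,378,-321,0,0,0,-1.49, 85,378,-321,0,0,0,-1.49, 85,378,-321,0,0,0,-1.49, 85,378,-321,0,0,0,-1.49, 85,378,-321,0,0,0,-1.49, 85,378,-321,0,0,0,-1.49]' 60
python3 -c "
from h import *
to(.542,.2585,.235,3.025);print(env.observe()['q'])"
```

```text
clock: 1.95
tool_pos: [0.4308, -0.1486, 0.2316]
tcp_rot: [0.001, 0.641, 0.768, 0.0]
contact_force: [0.4, -0.5, 0.3]
finger_gap: 0.996
shift [380.5 182.4  -3.5] turn [ 0.000e+00  1.000e-03 -1.274e+00] yaw 1.751
[-4.71369199e-01  1.35404947e-01 -2.38965141e-01  1.19535351e+00
 -5.67578570e-05  9.18956160e-01]
```

```bash
python3 -m pendant '[85,381,182,-4,0,0,-1.274, 85,381,182,-4,0,0,-1.274, 85,381,182,-4,0,0,-1.274, 85,381,182,-4,0,0,-1.274, 85,381,182,-4,0,0,-1.274, 85,381,182,-4,0,0,-1.274, 85,381,182,-4,0,0,-1.274, 85,381,182,-4,0,0,-1.274, 85,381,182,-4,0,0,-1.274, 85,381,182,-4,0,0,-1.274]'
python3 - <<'E'
from h import *
p=cam('wrist','w1.png')
to(.542,.2585,.146,3.025);print(env.observe()['q'])
print(proj(p,[[.542,.2585,.183],[.542,.2585,.062]]))
for n in ['rod','stand']: print(n,[(np.round(a['extent'],1).tolist(),round(a['p'],2)) for a in env.spot_in(p,n)[:2]])
E
```

```text
clock: 2.95
tool_pos: [0.5434, 0.2594, 0.2346]
tcp_rot: [0.0, 0.059, 0.998, 0.0]
contact_force: [-0.8, -0.2, -0.7]
finger_gap: 0.994
shift [ 1.2  1.  88.8] turn [-0.001 -0.    -0.005] yaw 3.02
[ 3.37281924e-01  4.32161045e-01  1.72402912e-01  1.31145777e+00
 -4.54775915e-04  4.58480154e-01]
[[319.4725104  261.30415584]
 [320.61923851 210.17487681]]
rod [([301.8, 198.7, 338.4, 275.4], 0.92)]
stand []
```

View pics/w1.png

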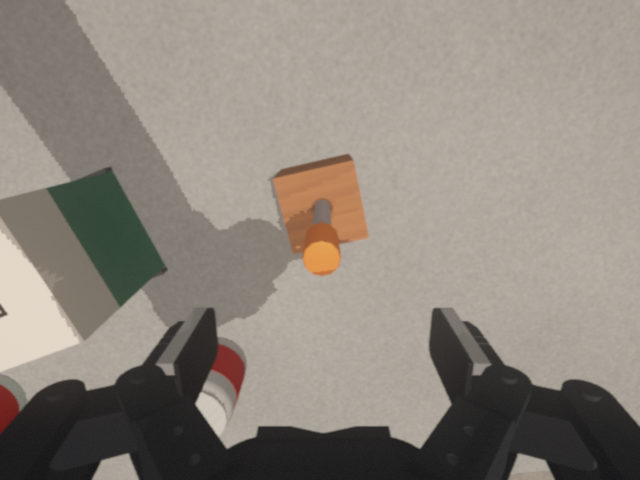

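The handle top centre is at (322,256.5), a few pixels from where I projected it, so I'll compute the correction.

```bash
python3 - <<'E'
from h import *
p=cam('wrist'); a=ray(p,(322,256.5),.183);print(a); b=ray(p,(322,208),.062);print(b)
to(a[0],a[1],.146,3.025)
E
```

```text
[0.53889198 0.25625844 0.183     ]
[0.53965212 0.25576398 0.062     ]
shift [ 4.1  0.8 89.3] turn [-0.001 -0.    -0.008] yaw 3.017
```

```bash
python3 -m pendant '[85,4,1,40,0,0,0, 85,4,1,75,0,0,0, 85,4,1,88,0,0,0, 85,4,1,89,0,0,0, 0,4,1,89,0,0,0, 0,4,1,89,0,0,0, 0,4,1,89,0,0,0, 0,4,1,89,0,0,0, 0,4,1,89,0,0,0, 0,4,1,89,0,0,0]' 60
python3 -m pendant '[0,0,0,0,0,0,0, 0,0,0,0,0,0,0, 0,0,0,0,0,0,0]'
python3 -c "
from h import *
s=env.observe();print(rot(s).round(4));cam('wrist','w2.png');to(.557,.0128,.3)"
```

```text
clock: 4.15
tool_pos: [0.5399, 0.2577, 0.1472]
tcp_rot: [0.001, 0.061, 0.998, -0.0]
contact_force: [1.2, -0.4, 4.4]
finger_gap: 0.246
clock: 4.45
tool_pos: [0.5399, 0.2577, 0.1472]
tcp_rot: [0.001, 0.061, 0.998, -0.0]
contact_force: [-0.5, -1.2, 6.2]
finger_gap: 0.24
[[-9.925e-01  1.225e-01  1.800e-03]
 [ 1.225e-01  9.925e-01 -2.000e-04]
 [-1.800e-03  1.000e-04 -1.000e+00]]
shift [ -47.2 -240.9 -152.8] turn [0. 0. 0.] yaw 3.019
```

View pics/w2.png

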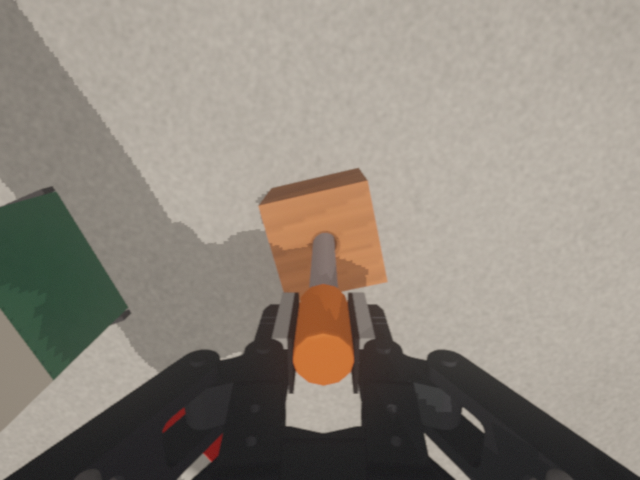

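```bash
python3 -m pendant '[0,0,0,-10,0,0,0, 0,0,0,-30,0,0,0, 0,0,0,-60,0,0,0, 0,0,0,-100,0,0,0, 0,0,0,-145,0,0,0, 0,0,0,-158,0,0,0, 0,0,0,-158,0,0,0, 0,0,0,-158,0,0,0]' 
python3 -m pendant '[0,-12,-60,0,0,0,0, 0,-24,-120,0,0,0,0, 0,-36,-180,0,0,0,0, 0,-44,-225,0,0,0,0, 0,-47,-241,0,0,0,0, 0,-47,-241,0,0,0,0, 0,-47,-241,0,0,0,0]' 
python3 - <<'E'
from h import *
p=cam('wrist','w3.png');q=cam('scene','s3.png')
s=env.observe();print(rot(s).round(4));t=s['tool_pos'];R=rot(s)
print('mouth pred',proj(p,[[.557,.0128,.145]]),'tip', proj(p,[t+R@[0,0,.139]]))
cv2.imwrite('pics/s3c.png',cv2.resize(q['image'][120:340,250:450,::-1],None,fx=2.7,fy=2.7,interpolation=cv2.INTER_CUBIC))
to(.557,.0128,.3)
print(proj(q,[t+R@[0,0,.139],[.557,.0128,.145]]))
E
```

```text
clock: 5.3
tool_pos: [0.5389, 0.2577, 0.3033]
tcp_rot: [-0.001, 0.061, 0.998, -0.0]
contact_force: [0.7, 0.7, -2.7]
finger_gap: 0.239
clock: 6.0
tool_pos: [0.5552, 0.0119, 0.3021]
tcp_rot: [-0.002, 0.063, 0.998, 0.0]
contact_force: [0.3, 0.4, -1.3]
finger_gap: 0.244
[[-9.926e-01  1.218e-01 -2.900e-03]
 [ 1.218e-01  9.926e-01  7.000e-04]
 [ 3.000e-03  4.000e-04 -1.000e+00]]
mouth pred [[323.10462955 218.90817067]] tip [[323.99795212 222.63539158]]
shift [-1.6 -0.6  2.9] turn [0. 0. 0.] yaw 3.02
[[342.22228068 240.11276375]
 [340.73902441 248.55059599]]
```

View pics/w3.png

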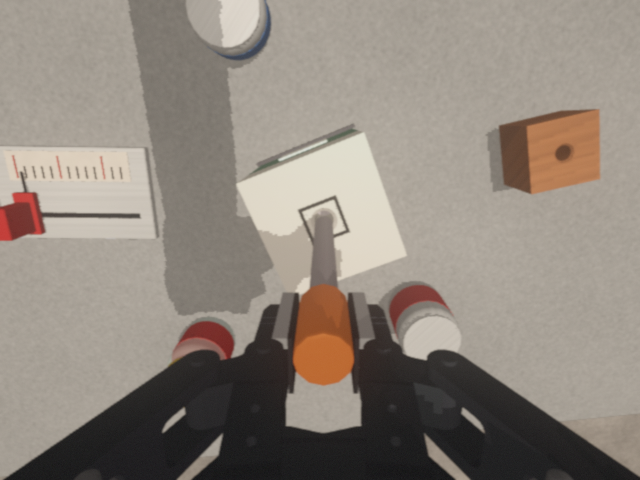

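View pics/s3c.png

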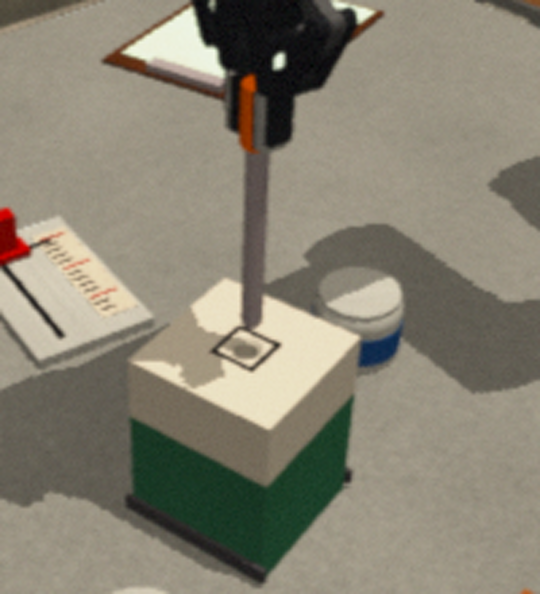

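The tip hangs just above the lid, at about (343.7,241) in the scene and (324,221) in the wrist view. The hole is at (340.7,248.5) in the scene, and the frame centre is at about (324.5,220) in the wrist view. Next I'll compare the two views.

```bash
python3 - <<'E'
from h import *
p=cam('wrist');q=cam('scene')
s=env.observe();t=np.array(s['tool_pos']);R=rot(s)
z=t[2]-.139
print('tip kin',t+R@[0,0,.139])
print('scene tip',ray(q,(343.7,240.5),z),'mouth',ray(q,(340.7,248.5),.145))
# dark frame in wrist
g=cv2.cvtColor(p['image'],cv2.COLOR_RGB2GRAY)[185:255,285:365]
cv2.imwrite('pics/fr.png',np.hstack([cv2.resize(g,None,fx=5,fy=5,interpolation=cv2.INTER_CUBIC),cv2.resize(cv2.cvtColor(q['image'],cv2.COLOR_RGB2GRAY)[220:270,310:370],(420,350),interpolation=cv2.INTER_CUBIC)]))
print('wrist mouth',ray(p,(324.5,220),.145))
E
```

```text
tip kin [0.5557316  0.0141664  0.16456752]
scene tip [0.55444349 0.01676276 0.16456736] mouth [0.5569617  0.01265281 0.145     ]
wrist mouth [0.5588538  0.01550739 0.145     ]
```

View pics/fr.png

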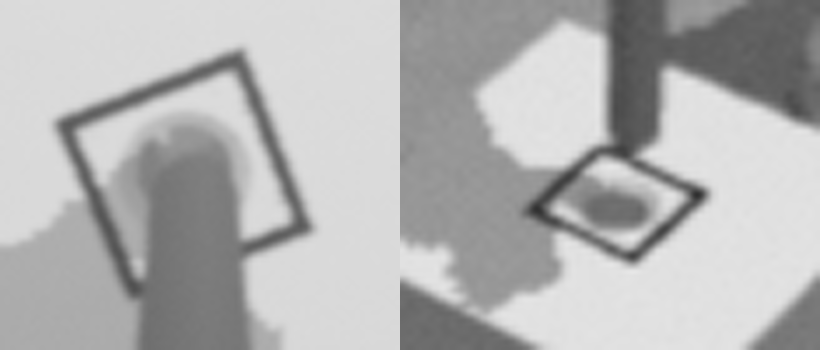

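```bash
python3 - <<'E'
from h import *
p=cam('wrist');q=cam('scene')
T=[]
for i in range(4):
    T.append(env.observe()['tool_pos']); cam('wrist')
print(np.round(T,4).tolist()); z=np.mean(T,0)[2]-.139
for n,c,b,m in [('w',p,(323.6,218.6),(321.75,219.8)),('s',q,(343.1,237.8),(340.8,248.8))]:
    B=ray(c,b,z+.007);M=ray(c,m,.145);d=M-B
    print(n,B.round(4),M.round(4),'move mm world',(d*1000).round(1),'tool',(rot(env.observe()).T@[d[0],d[1],0]*1000).round(1))
E
```

```text
[[0.5562, 0.014, 0.304], [0.5563, 0.0139, 0.3042], [0.5564, 0.0137, 0.3042], [0.5564, 0.0135, 0.3043]]
w [0.5512 0.0162 0.1722] [0.5592 0.0137 0.145 ] move mm world [  8.   -2.5 -27.2] tool [-8.3 -1.5  0. ]
s [0.5567 0.0174 0.1722] [0.5574 0.0134 0.145 ] move mm world [  0.6  -4.  -27.2] tool [-1.1 -3.9  0. ]
```

```bash
python3 -m pendant '[0,-2.3,-2.7,0,0,0,0, 0,-2.3,-2.7,4,0,0,0, 0,-2.3,-2.7,8,0,0,0, 0,-2.3,-2.7,12,0,0,0, 0,-2.3,-2.7,14,0,0,0, 0,-2.3,-2.7,14,0,0,0]' 
python3 - <<'E'
from h import *
p=cam('wrist');q=cam('scene')
s=env.observe();print(s['tool_pos'],s['contact_force'],s['moment'])
cv2.imwrite('pics/fr2.png',np.hstack([cv2.resize(p['image'][190:260,285:365,::-1],None,fx=5,fy=5,interpolation=cv2.INTER_CUBIC),cv2.resize(q['image'][220:270,310:370,::-1],(420,350),interpolation=cv2.INTER_CUBIC)]))
E
```

```text
clock: 7.1
tool_pos: [0.558, 0.0098, 0.2897]
tcp_rot: [-0.001, 0.061, 0.998, -0.0]
contact_force: [0.0, 0.4, -1.3]
finger_gap: 0.24
[0.55831476 0.00979815 0.29027643] [-0.1030987   0.28834541 -0.73410627] [ 0.06014159 -0.01057337 -0.03141566]
```

View pics/fr2.png

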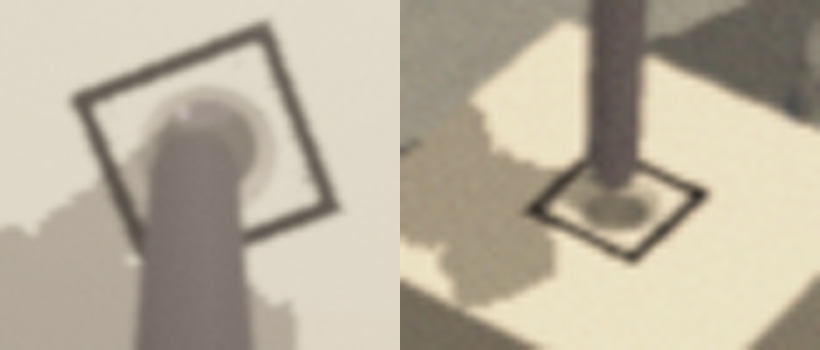

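Both views put the tip within about 1 mm of the hole axis, slightly to the −y side. I'll correct by +1 mm in y and lower it.

```bash
python3 -m pendant '[0,0,1,0,0,0,0, 0,0,1,2,0,0,0, 0,0,1,4,0,0,0, 0,0,1,6,0,0,0, 0,0,1,8,0,0,0, 0,0,1,10,0,0,0, 0,0,1,12,0,0,0, 0,0,1,14,0,0,0, 0,0,1,14,0,0,0]'
python3 -c "
from h import *
s=env.observe();print(s['tool_pos'],s['contact_force'],s['moment'])"
```

```text
clock: 8.1
tool_pos: [0.5583, 0.0108, 0.2759]
tcp_rot: [-0.0, 0.061, 0.998, -0.0]
contact_force: [-0.2, 0.4, -2.2]
finger_gap: 0.241
[0.55829086 0.01076899 0.27590399] [-0.24891013  0.3882246  -2.17100888] [-0.00444538  0.02776659  0.02087256]
```

```bash
python3 -m pendant '[0,0,0,3,0,0,0, 0,0,0,6,0,0,0, 0,0,0,9,0,0,0, 0,0,0,12,0,0,0, 0,0,0,15,0,0,0]'
python3 -m pendant '[0,0,0,4,0,0,0, 0,0,0,8,0,0,0, 0,0,0,12,0,0,0, 0,0,0,16,0,0,0, 0,0,0,20,0,0,0, 0,0,0,24,0,0,0,0,0,0,24,0,0,0]'
```

```text
clock: 8.6
tool_pos: [0.5584, 0.0108, 0.2609]
tcp_rot: [-0.0, 0.061, 0.998, -0.0]
contact_force: [0.3, 0.5, -2.3]
finger_gap: 0.239
clock: 9.3
tool_pos: [0.5581, 0.0108, 0.2365]
tcp_rot: [-0.001, 0.061, 0.998, -0.0]
contact_force: [0.1, -0.8, -1.6]
finger_gap: 0.243
```

```bash
cat > gate.py <<'E'
from cell import env
import sys
s=env.observe();f=s['contact_force'][2];print(round(s['tool_pos'][2],4),round(f,2));sys.exit(f>1.0)
E
A='python3 gate.py'
python3 -m pendant '[0,0,0,1,0,0,0, 0,0,0,2,0,0,0, 0,0,0,3,0,0,0]' >/dev/null && $A && python3 -m pendant '[0,0,0,1,0,0,0, 0,0,0,2,0,0,0, 0,0,0,3,0,0,0]' >/dev/null && $A && python3 -m pendant '[0,0,0,1,0,0,0, 0,0,0,2,0,0,0, 0,0,0,3,0,0,0]' >/dev/null && $A && python3 -m pendant '[0,0,0,1,0,0,0, 0,0,0,2,0,0,0, 0,0,0,3,0,0,0]' >/dev/null && $A && python3 -m pendant '[0,0,0,1,0,0,0, 0,0,0,2,0,0,0, 0,0,0,3,0,0,0]' >/dev/null && $A && python3 -m pendant '[0,0,0,1,0,0,0, 0,0,0,2,0,0,0, 0,0,0,3,0,0,0]' >/dev/null && $A
```

```text
0.2344 -1.56False
```

```bash
sed -i 's/sys.exit(f>1.0)/sys.exit(int(f>1.0))/' gate.py
A='python3 gate.py'
python3 -m pendant '[0,0,0,1,0,0,0, 0,0,0,2,0,0,0, 0,0,0,3,0,0,0]' >/dev/null && $A && python3 -m pendant '[0,0,0,1,0,0,0, 0,0,0,2,0,0,0, 0,0,0,3,0,0,0]' >/dev/null && $A && python3 -m pendant '[0,0,0,1,0,0,0, 0,0,0,2,0,0,0, 0,0,0,3,0,0,0]' >/dev/null && $A && python3 -m pendant '[0,0,0,1,0,0,0, 0,0,0,2,0,0,0, 0,0,0,3,0,0,0]' >/dev/null && $A && python3 -m pendant '[0,0,0,1,0,0,0, 0,0,0,2,0,0,0, 0,0,0,3,0,0,0]' >/dev/null && $A && python3 -m pendant '[0,0,0,1,0,0,0, 0,0,0,2,0,0,0, 0,0,0,3,0,0,0]' >/dev/null && $A
```

```text
0.2312 -1.12
0.2282 -1.33
0.2252 -2.35
0.2222 -1.03
0.2201 5.33
```

```bash
python3 -m pendant '[0,0,0,0,0,0,0, 0,0,0,0,0,0,0]'; python3 -m pendant '[0,0,0,-0.5,0,0,0, 0,0,0,-1,0,0,0, 0,0,0,-1,0,0,0, 0,0,0,-1,0,0,0]'
python3 - <<'E'
from h import *
T=[];F=[]
for i in range(6):
    cam('wrist');s=env.observe();T.append(s['tool_pos']);F.append(s['contact_force'])
print(np.mean(T,0).round(5),np.std(T,0).round(5),np.mean(F,0).round(2))
E
```

```text
clock: 11.3
tool_pos: [0.5588, 0.0108, 0.22]
tcp_rot: [0.001, 0.061, 0.998, -0.0]
contact_force: [-1.6, 1.2, 6.2]
finger_gap: 0.238
clock: 11.7
tool_pos: [0.5587, 0.0108, 0.2204]
tcp_rot: [0.0, 0.061, 0.998, -0.0]
contact_force: [-0.5, 1.1, 3.6]
finger_gap: 0.244
[0.55863 0.01076 0.2204 ] [1.e-05 1.e-05 2.e-05] [-0.38  1.01  4.49]
```

```bash
python3 -m pendant '[0,0,0,-0.5,0,0,0, 0,0,0,-1,0,0,0, 0,0,0,-1.5,0,0,0, 0,0,0,-1.5,0,0,0]'
python3 -c "
from h import *
F=[]
for i in range(4):
    cam('wrist');s=env.observe();F.append(s['contact_force'])
print(s['tool_pos'],np.mean(F,0))"
```

```text
clock: 12.4
tool_pos: [0.5583, 0.0108, 0.2214]
tcp_rot: [-0.0, 0.061, 0.998, -0.0]
contact_force: [-0.7, 0.7, 0.9]
finger_gap: 0.243
[0.55834611 0.01072825 0.22150176] [0.49460643 0.39946989 0.19868474]
```

```bash
python3 -m pendant '[26,0,0,0,0,0,0, 30,0,0,0,0,0,0, 60,0,0,0,0,0,0, 85,0,0,0,0,0,0, 85,0,0,0,0,0,0, 85,0,0,0,0,0,0, 85,0,0,0,0,0,0, 85,0,0,0,0,0,0]'
python3 - <<'E'
from h import *
q=cam('scene');p=cam('wrist')
im=np.hstack([cv2.resize(q['image'][140:290,270:420,::-1],(400,400),interpolation=cv2.INTER_CUBIC),cv2.resize(p['image'][:,:,::-1],(400,300)).copy().repeat(1,0) if 0 else cv2.resize(p['image'][100:480,130:510,::-1],(400,400))])
cv2.imwrite('pics/rel.png',im);print(env.observe()['contact_force'],env.observe()['tool_pos'])
E
```

```text
clock: 13.4
tool_pos: [0.5585, 0.0107, 0.2218]
tcp_rot: [0.0, 0.061, 0.998, -0.0]
contact_force: [-1.1, 0.3, 0.4]
finger_gap: 0.998
[-0.22069532 -0.78275381  0.62851123] [0.55846379 0.01075252 0.22176297]
```

View pics/rel.png

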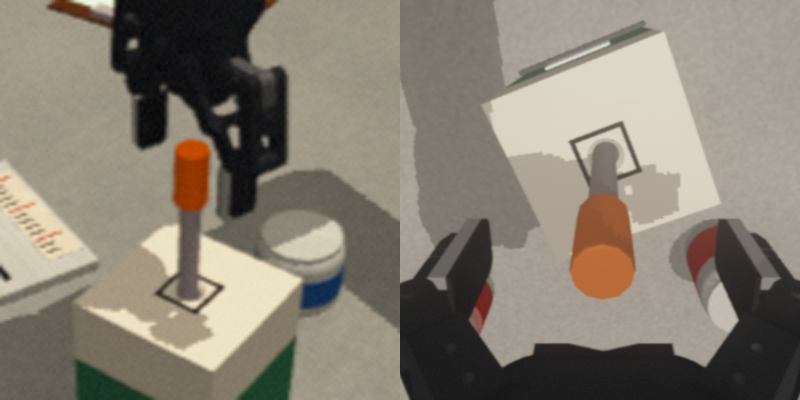

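The rod stands free in the hole with the fingers open. Next I rise straight up and go to the scale.

```bash
python3 -m pendant '[85,0,0,-20,0,0,0, 85,0,0,-60,0,0,0, 85,0,0,-105,0,0,0, 85,0,0,-110,0,0,0, 85,0,0,-110,0,0,0]'
python3 -c "
from h import *
q=cam('scene')
to(.53,-.29,.2,3.0246)
for n in ['rod']: print([(np.round(a['extent'],1).tolist(),round(a['p'],2)) for a in env.spot_in(q,n)[:2]])
print(proj(q,[[.558,.0135,.0823+.175],[.558,.0135,.0823+.135]]))"
```

```text
clock: 14.0
tool_pos: [0.5597, 0.0107, 0.3336]
tcp_rot: [0.002, 0.061, 0.998, -0.0]
contact_force: [-0.3, -0.6, -0.4]
finger_gap: 0.999
shift [  -8.1 -302.   131.8] turn [-0.     0.001 -0.006] yaw 3.019
[([333.8, 194.7, 347.2, 250.9], 0.73)]
[[342.69998238 195.73596759]
 [341.89769152 215.86496614]]
```

```bash
python3 -m pendant '[85,-1,-50,0,0,0,0, 85,-3,-100,0,0,0,0, 85,-4,-150,5,0,0,0, 85,-8,-190,35,0,0,-0.006, 85,-8,-230,65,0,0,-0.006, 85,-8,-265,95,0,0,-0.006, 85,-8,-302,120,0,0,-0.006, 85,-8,-302,132,0,0,-0.006, 85,-8,-302,132,0,0,-0.006, 85,-8,-302,132,0,0,-0.006]'
python3 - <<'E'
from h import *
p=cam('wrist','w5.png')
for n in ['marker','scale']: print(n,[(np.round(a['extent'],1).tolist(),round(a['p'],2)) for a in env.spot_in(p,n)[:2]])
u=np.array([.117,.993]);z=np.array([.5164,-.339])
print(proj(p,[[*(z+u*.0136),.012],[*z,.012]]),env.observe()['tool_pos'])
E
```

```text
clock: 15.1
tool_pos: [0.529, -0.2886, 0.1993]
tcp_rot: [-0.001, 0.058, 0.998, 0.001]
contact_force: [-0.2, -0.0, 0.0]
finger_gap: 0.999
marker [([255.3, 173.6, 286.2, 264.9], 0.65)]
scale [([232.5, 141.6, 433.8, 264.9], 0.92)]
[[279.79419477 200.9353568 ]
 [264.76441707 200.91510024]] [ 0.53034441 -0.2890912   0.20117062]
```

View pics/w5.png

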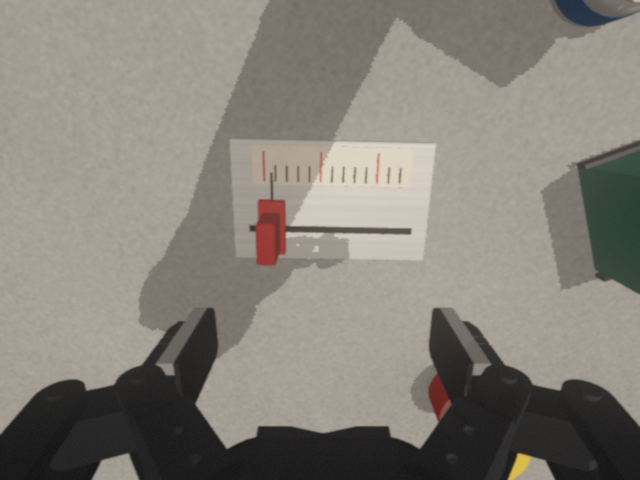

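Ticks: 0 is at x≈264, 50 at ≈321 and 100 at ≈378, all around v≈182. The pointer is at x≈272, so the marker reads about 7 mm. The tab is at about (267,240).

```bash
python3 - <<'E'
from h import *
p=cam('wrist')
g=cv2.cvtColor(p['image'],cv2.COLOR_RGB2GRAY).astype(float)
for v in (171,176,180):
    row=g[v-1:v+2,255:415].mean(0);row=cv2.GaussianBlur(row.reshape(1,-1),(0,0),12)[0]-row
    pk=[i for i in range(1,159) if row[i]>12 and row[i]>=row[i-1] and row[i]>row[i+1]]
    xs=[255+i+(row[i-1]-row[i+1])/(2*(row[i-1]-2*row[i]+row[i+1])) for i in pk];print(v,np.round(xs,1).tolist())
a,b=ray(p,(264.3,176),.012),ray(p,(378.5,178),.012);d=(b-a)[:2];print(a,b,np.hypot(*d),'ang',np.arctan2(d[0],d[1]))
e=[ray(p,u,.012)[:2] for u in [(231,139.5),(436,143.5),(425,261),(236,258)]]
print('centre',np.mean(e,0),[np.arctan2(*(e[1]-e[0])),np.arctan2(*(e[2]-e[3]))],np.hypot(*(e[1]-e[0])))
hsv=cv2.cvtColor(p['image'],cv2.COLOR_RGB2HSV);m=((hsv[:,:,0]<8)|(hsv[:,:,0]>172))&(hsv[:,:,1]>140);m[:190]=0;m[275:]=0;m[:,:240]=0;m[:,300:]=0
for v in range(198,268,5): x=np.nonzero(m[v])[0];print(v,(x.min(),x.max()) if len(x) else '',p['image'][v,x[len(x)//2]] if len(x) else '')
print('tab top front z.06',ray(p,(267,265),.06),'pointer',ray(p,(271.5,185),.018))
E
```

```text
171 [264.7, 272.0, 276.0, 287.2, 298.8, 310.0, 321.1, 332.7, 344.0, 355.0, 366.4, 377.8, 389.0, 400.2]
176 [264.9, 272.2, 275.9, 287.3, 298.8, 310.0, 320.9, 332.2, 343.5, 354.9, 366.1, 377.2, 388.6, 400.0]
180 [272.3, 310.2, 343.3, 354.9, 366.0, 377.1, 388.3, 399.8]
[ 0.49645245 -0.33709536  0.012     ] [ 0.50986268 -0.23608998  0.012     ] 0.10189171124576056 ang 0.1319955417795389
centre [ 0.52821477 -0.2797667 ] [np.float64(0.13349599794453196), np.float64(0.1313503625448308)] 0.1776523774735254
198 (np.int64(260), np.int64(283)) [135  60  55]
203 (np.int64(260), np.int64(284)) [155  65  58]
208 (np.int64(260), np.int64(284)) [154  63  58]
213 (np.int64(260), np.int64(284)) [112  53  49]
218 (np.int64(261), np.int64(284)) [112  54  49]
223 (np.int64(257), np.int64(285)) [153  62  57]
228 (np.int64(257), np.int64(285)) [154  62  56]
233 (np.int64(258), np.int64(284)) [153  59  53]
238 (np.int64(258), np.int64(284)) [152  60  54]
243 (np.int64(258), np.int64(285)) [152  59  54]
248 (np.int64(258), np.int64(285)) [152  58  53]
253 (np.int64(259), np.int64(276)) [151  59  54]
258 (np.int64(259), np.int64(275)) [150  57  52]
263  
tab top front z.06 [ 0.56259773 -0.33844425  0.06      ] pointer [ 0.50420422 -0.3310307   0.018     ]
```

```bash
python3 -c "
from h import *
to(.5449,-.3375,.033,3.0096)"
```

```text
shift [-19.6 -46.1 168.3] turn [-0.001  0.002  0.017] yaw 3.026
```

```bash
python3 -m pendant '[85,-20,-46,30,0,0,0.017, 85,-20,-46,75,0,0,0.017, 85,-20,-46,115,0,0,0.017, 85,-20,-46,145,0,0,0.017, 85,-20,-46,162,0,0,0.017, 85,-20,-46,168,0,0,0.017, 85,-20,-46,168,0,0,0.017, 50,-20,-46,168,0,0,0.017, 50,-20,-46,168,0,0,0.017]' 30
python3 -m pendant '[0,0,0,0,0,0,0, 0,0,0,0,0,0,0, 0,0,0,0,0,0,0, 0,0,0,0,0,0,0]'
python3 - <<'E'
from h import *
p=cam('wrist','w6.png')
s=env.observe();print(s['tool_pos'],rot(s).round(3).tolist())
E
```

```text
clock: 16.2
tool_pos: [0.5453, -0.3388, 0.0338]
tcp_rot: [0.001, 0.067, 0.998, -0.001]
contact_force: [0.1, -0.3, 0.4]
finger_gap: 0.686
clock: 16.6
tool_pos: [0.5442, -0.3381, 0.0324]
tcp_rot: [0.0, 0.067, 0.998, -0.0]
contact_force: [0.3, 1.7, 4.2]
finger_gap: 0.177
[ 0.54425798 -0.33811895  0.03243528] [[-0.991, 0.134, 0.001], [0.134, 0.991, -0.0], [-0.001, -0.0, -1.0]]
```

View pics/w6.png

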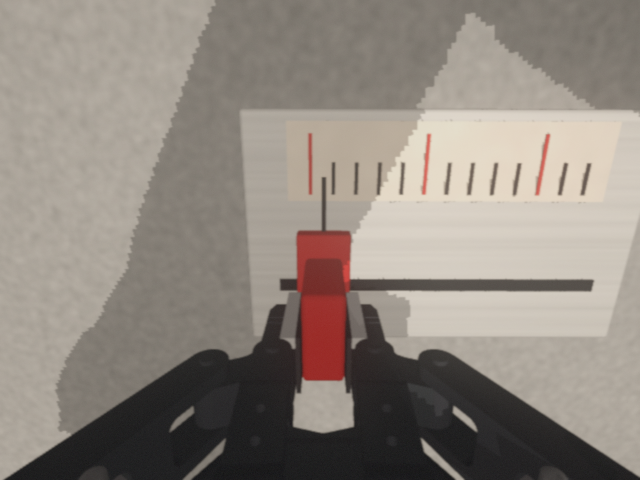

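Gripped: the pointer is at u≈323.5, between 0 (310) and 50 (427.5), so it reads about 5.7 mm. I need to slide it about 57 mm.

```bash
cat > rd.py <<'E'
from h import *
p=cam('wrist');g=cv2.cvtColor(p['image'],cv2.COLOR_RGB2GRAY).astype(float)
for v in (184,187,190):
    r=g[v-1:v+2].mean(0);r=cv2.GaussianBlur(r.reshape(1,-1),(0,0),8)[0]-r
    pk=[i for i in range(100,639) if r[i]>18 and r[i]>=r[i-1] and r[i]>r[i+1]]
    print(v,[round(i+(r[i-1]-r[i+1])/(2*(r[i-1]-2*r[i]+r[i+1])),1) for i in pk])
s=env.observe();print(s['tool_pos'],s['contact_force'])
E
python3 rd.py
python3 -m pendant '[0,0,5,0,0,0,0, 0,0,15,0,0,0,0, 0,0,28,0,0,0,0, 0,0,40,0,0,0,0, 0,0,50,0,0,0,0, 0,0,56,0,0,0,0, 0,0,57,0,0,0,0, 0,0,57,0,0,0,0, 0,0,57,0,0,0,0]'
python3 rd.py
```

```text
184 [np.float64(309.9), np.float64(323.3), np.float64(333.0), np.float64(355.7), np.float64(378.6), np.float64(401.3), np.float64(424.1), np.float64(446.8), np.float64(469.7), np.float64(492.7), np.float64(515.5), np.float64(537.9), np.float64(561.2), np.float64(584.0)]
187 [np.float64(309.9), np.float64(323.4), np.float64(332.9), np.float64(355.7), np.float64(378.1), np.float64(401.1), np.float64(423.7), np.float64(446.6), np.float64(469.3), np.float64(492.1), np.float64(514.9), np.float64(537.5), np.float64(560.6), np.float64(583.5)]
190 [np.float64(310.0), np.float64(323.3), np.float64(332.8), np.float64(355.4), np.float64(378.0), np.float64(400.8), np.float64(423.5), np.float64(446.2), np.float64(468.9), np.float64(491.7), np.float64(514.5), np.float64(537.2), np.float64(560.1), np.float64(582.8)]
[ 0.54424692 -0.33811118  0.03242783] [-0.23603987  0.4150563   4.63887253]
clock: 17.6
tool_pos: [0.5522, -0.2806, 0.0324]
tcp_rot: [0.001, 0.067, 0.998, 0.0]
contact_force: [-0.6, -0.4, 6.5]
finger_gap: 0.181
184 [np.float64(177.5), np.float64(200.2), np.float64(223.1), np.float64(246.0), np.float64(268.8), np.float64(291.7), np.float64(314.3), np.float64(323.4), np.float64(337.4), np.float64(359.9), np.float64(382.8), np.float64(405.6), np.float64(428.6), np.float64(451.5)]
187 [np.float64(177.8), np.float64(200.5), np.float64(223.3), np.float64(246.0), np.float64(268.9), np.float64(291.6), np.float64(314.5), np.float64(323.4), np.float64(337.4), np.float64(359.9), np.float64(382.7), np.float64(405.5), np.float64(428.4), np.float64(451.2)]
190 [np.float64(178.1), np.float64(200.8), np.float64(223.5), np.float64(246.2), np.float64(269.0), np.float64(291.8), np.float64(314.5), np.float64(323.5), np.float64(337.1), np.float64(359.9), np.float64(382.6), np.float64(405.2), np.float64(428.1), np.float64(451.0)]
[ 0.55218727 -0.28058062  0.03238681] [-0.64006242  0.59022598  6.72521058]
```

Reading 64.0 mm; the target is 62.7–62.8 mm (tip z = 0.2215 − 0.1392 m), so I move back 1.2 mm.

```bash
python3 -m pendant '[0,0,-0.6,0,0,0,0, 0,0,-1.2,0,0,0,0, 0,0,-1.2,0,0,0,0, 0,0,-1.2,0,0,0,0]'
python3 rd.py | sed 's/np.float64//g' | sed -n '2p;4p'
python3 -m pendant '[22,0,-1.2,0,0,0,0, 30,0,0,0,0,0,0, 60,0,0,0,0,0,0, 85,0,0,0,0,0,0, 85,0,0,0,0,0,0, 85,0,0,0,0,0,0]' >/dev/null; python3 rd.py | sed 's/np.float64//g'
```

```text
clock: 18.05
tool_pos: [0.5521, -0.2812, 0.0324]
tcp_rot: [0.001, 0.066, 0.998, 0.001]
contact_force: [1.1, 1.5, 6.6]
finger_gap: 0.182
187 [(179.2), (201.9), (224.8), (247.6), (270.4), (293.1), (316.0), (323.5), (338.8), (361.5), (384.2), (406.9), (429.7), (452.6)]
[ 0.55207862 -0.28125761  0.03238433] [-0.46370691  1.23937374  7.10093994]
184 [(181.7), (204.6), (227.6), (250.5), (273.4), (296.4), (319.3), (326.8), (342.1), (364.9), (387.9), (410.7), (433.9), (456.8)]
187 [(182.0), (204.9), (227.8), (250.6), (273.6), (296.3), (319.3), (326.9), (341.9), (364.9), (387.8), (410.5), (433.7), (456.5)]
190 [(182.4), (205.1), (228.0), (250.9), (273.7), (296.4), (319.3), (326.8), (341.9), (364.8), (387.6), (410.4), (433.3), (456.2)]
[ 0.55134341 -0.28272556  0.03173759] [0.02119541 0.77387903 0.6505478 ]
```

```bash
python3 -m pendant '[60,0,1,0,0,0,0, 0,0,1,0,0,0,0, 0,0,1,0,0,0,0, 0,0,1,0,0,0,0, 0,0,1,0,0,0,0, 0,0,1,0,0,0,0, 0,0,1,0,0,0,0]' 25 | tail -1
python3 rd.py | sed 's/np.float64//g' | sed -n '2p;4p'
```

```text
finger_gap: 0.184
187 [(179.9), (202.7), (225.5), (248.3), (271.2), (294.1), (316.9), (323.4), (339.8), (362.5), (385.4), (408.1), (431.1), (454.0)]
[ 0.55155618 -0.2816445   0.03193105] [-0.27086886  1.29579599  1.59292008]
```

Reads 62.85 mm. I'll open, rise and check everything.

```bash
python3 -m pendant '[30,0,0,0,0,0,0, 60,0,0,0,0,0,0, 85,0,0,0,0,0,0, 85,0,0,0,0,0,0, 85,0,0,0,0,0,0]' >/dev/null; python3 rd.py | sed 's/np.float64//g'| sed -n '2p'
python3 -m pendant '[85,0,0,-30,0,0,0, 85,0,0,-75,0,0,0, 85,0,0,-125,0,0,0, 85,0,0,-168,0,0,0, 85,0,0,-168,0,0,0, 85,0,0,-168,0,0,0]'
python3 - <<'E'
from h import *
p=cam('wrist');q=cam('scene')
cv2.imwrite('pics/fin.png',np.hstack([q['image'][140:420,170:490,::-1],cv2.resize(p['image'][130:290,220:460,::-1],(420,280),interpolation=cv2.INTER_CUBIC)]))
E
```

```text
187 [(179.9), (202.8), (225.7), (248.5), (271.4), (294.2), (317.0), (323.7), (339.9), (362.7), (385.6), (408.4), (431.4), (454.3)]
clock: 20.65
tool_pos: [0.5524, -0.2823, 0.2012]
tcp_rot: [0.002, 0.067, 0.998, -0.001]
contact_force: [0.2, -0.4, -1.1]
finger_gap: 0.994
```

View pics/fin.png

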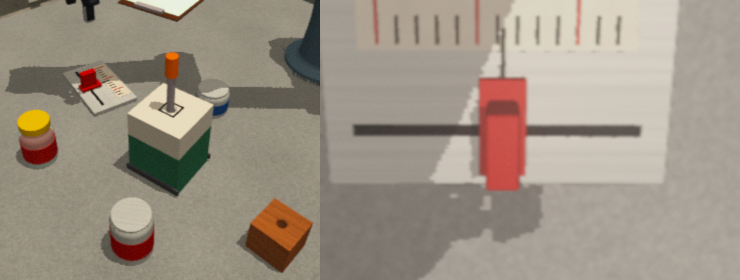

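The rod stands in the lid, the pointer is just past the 60 mark, the tins and jar haven't moved, and the arm is clear of everything.

```bash
python3 -c "
from cell import env
print(env.close_job())"
```

```text
the job is handed in; nothing more can be done
None
```

The job is handed in: the dip rod stands in the dispenser with its tip on the tins, and the marker shows about 62.9 mm.

- **Rod:** I lowered it by hand until it touched. The highest force reading was about 6 N, or about 8 N on the tins with the rod's weight, against the 20 N limit. I eased off to roughly the rod's own weight before letting go.
- **Depth:** The tip is about 62.7 mm below the top of the lid. That comes from the tool height at release compared with its height when I gripped the rod in the stand. The scene camera agreed with that height, but only to about 2 mm.
- **Marker:** My first setting read 63.3 mm after release, so I gripped it again and corrected it. It read 62.9 mm from the tick marks after I let go.
- **Last picture:** The rod is standing, the tins and jar are where they were, and the gripper is open and clear. The job had used about 21 s when I handed it in.

One check disagreed: before insertion, the wrist and scene views differed by several mm on the tip's position along x. I corrected by a compromise and looked again before lowering, and the rod then went in without resistance.

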